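Shut the air filter's high intake flap with the hook pole

ROBOT

A 6-joint arm with a two-finger parallel gripper is mounted at the origin on a cart in front of the work surface, level with it; the furniture and walls round the work are solid. World frame = base frame: x ahead of the robot, y to its left, z up, the work surface at z = 0. Lengths are in m, angles in rad, forces in N, time in s.
With the tool pointing down it reaches from about 0.275 to 0.75 m from the base axis. Payload 10.2 kg.
Tool frame: the origin (TCP) lies at the very end of the fingers, on their centre line; the grasp point (between the pads) lies 19 mm behind it; z points along the fingers, y is the line along which they close (so a half turn about z gives the same grasp; the last joint's range is limited). The gripper opens to 88 mm and grips with 3 to 60 N. Pads are 18 mm wide; open, the fingers measure 123 mm over their backs; the gripper's body (75 mm by 187 mm) begins 45 mm behind the grasp point.
Start: joints at [1.009, 0.313, 1.498, -0, 1.331, -0.223], TCP at [0.174, 0.495, 0.239] pointing down, gripper open.
Joint ranges: [-2.94, 2.94], [-0.97, 2.17], [0.19, 2.56], [-1.23, 4.37], [0.02, 3.11], [-2.88, 2.88]. Speed limits (rad/s): [2.39, 2.39, 3.01, 3.14, 3.14, 3.14].

INTERFACE

Orientations are given as a unit quaternion [w, x, y, z].
In Python, from plant import * gives the robot as it stands. The module is installed in compiled form; this text tells all that it offers. Calls block until the motion is done:
- movep(position, orientation): joint-space move of the TCP to a pose.
- move_l(position, rate=0.15, ori=None): straight line of the TCP; ori=None keeps the orientation; rate is the mean speed in m/s.
- set_joints(angles): joint-space move.
- let_go() and close(grip_force=None): open the fingers fully, or close them until they stop; grip_force is the grip in N (None keeps the last).
- sleep(seconds).
- ik(position, orientation): joint angles nearest the present ones, or None.
- observe(): the state.
- get_image(name): name is "scene" or "top" or "wrist"; returns the picture (400x640x3 uint8, red, green, blue); there is no depth.
- camera_info(name): a dict with "fx", "fy", "cx", "cy" (pixels), "k1" (the pictures are not rectified: a ray, as slopes to the right and down, at radius r is drawn at 1 + k1 r^2 times it, then the intrinsics apply), "T" (4x4, takes a point from camera to world coordinates). Camera axes: x right, y up, looking along -z (the intrinsics and any distortion apply to the point x, -y, -z); pixel columns grow to the right and rows downward; lengths in m; the calibration is good to about 2 mm. A picture is of the moment at which its call begins: read the wrist's pose just before it. camera_info takes no time and is no camera call; for the wrist camera it gives the pose at the moment of the call.
A pose or a line that the arm cannot do raises IKError and nothing moves.
- job_done(): hands the job in; it is judged then, once.
Trained networks look in the newest picture that a camera, given by its name, has taken for a name from the list of things; names that differ only in an ending like _2 or _b are one class to them, and where a whole thing is asked for, a point or a joint stands for the part that bears it (a point fixed in the world has none). Each returns a list of dicts, best first, with "conf" (0 to 1); they miss things now and then, are a little off and sometimes report something else, mostly with a low value. They report only what shows in the picture. A call takes as long as a camera call.
- boxes_of(thing, camera): "extent" ([centre column, centre row, width, height] in pixels, round what is visible of it).
- trace(thing, camera): "region" (400x640 bool, what is visible of it) and "extent" ([centre column, centre row, width, height] in pixels, round what is visible of it).
The state is a dict: "time_s": time; "q": joint angles; "qd": joint speeds; "tau": joint torques, N m; "ee_pos": TCP position; "orientation": TCP orientation; "ft_force": force on the tool from outside, world axes, zero at the start; "wrist_torque": the same for the moment, N m; "opening": opening from 0.0 (shut) to 1.0 (fully open); "grip_force": force on a finger pad.
Only numpy, scipy, OpenCV 4.12 (cv2) and the standard library are available. Lean on these libraries where they do the work, as an engineer would, in place of code of your own. Each camera call takes 0.05 s, during which the arm holds its last target. There are 200 camera calls.

TASK

Take the hook pole from its cradles, put its pin through the ring eye on the air filter's open intake flap and draw the flap shut until the catch has snapped and the flap is fully home. Pull firmly but without wrenching, and never touch the flap with the gripper or the arm. Then unhook the pole, lay it back in both of its cradles the way it lay before, and leave the other things on the bench alone.

Things in the scene. Friction and masses are not known exactly. Their poses are not given: they have to be found in the camera images.
- air_filter: Grey bench-top air filter, a sheet-metal box 130 mm deep (x), 200 mm wide (y), 310 mm high, on four rubber feet, fixed to the bench, with a 40 mm high round duct collar on top. Origin: centre of its underside; its front looks to its own -x (towards the robot) and lies at x = -65 mm. High in the front is the intake opening, 152 mm wide, from 146 to 290 mm up, closed by the flap.
- flap (a joint): Hinge of the intake flap (rad): 0 = shut (upright in the front), positive = its top leaning inwards, away from the robot. It stops at 0 and at 0.8. A stiff hinge holds it wherever it is left: about 2 to 4 N at the eye move it. From about 0.10 down to 0.05 rad a sprung ball catch over the top edge resists, so that the eye must be pulled with about 9 to 15 N in all; past that the resistance drops, the flap snaps to 0 and is held there, and further pulling meets a hard stop.
- hinge (a point): Middle of the flap's horizontal hinge line, at x = -62 mm, z = 150 mm of the air filter; the hinge line runs along the air filter's y. Axes as the air filter's.
- eye (a point): Centre of the steel ring eye on the room side of the flap. The ring is 18.6 mm wide inside, its bar 5 mm thick; its hole runs along the air filter's y (left to right), open at both sides. It moves with the flap: the centre is 115 mm above the hinge line and 28 mm in front of it when the flap is shut; the stem that joins it to the flap is behind it. The axes turn with the flap (x inwards, y left, z up the flap). The flap's panel is 146 mm wide and 132 mm high.
- rack: Fixed wooden pole rack: base board 250 x 70 x 12 mm with two upright cradles 14 mm thick at x = -90 and +90 mm. Each cradle's saddle is 46 mm above the bench and 32 mm wide, between ears that reach up to 66 mm. Origin: centre of the underside; x along the board, z up. The pole lies along the rack's x.
- pole_grip (a point): Centre of the hook pole's wooden bar (half-way up); grasp here, across the 16 mm width, between the cradles. The bar is 280 mm long (x), 16 mm wide (y), 22 mm high (z); a 6 mm steel rod goes on from its front end at the same height, to 190 mm from this point. About 0.12 kg, balanced about here. When the pole lies in its cradles this point is 57 mm above the bench, over the rack's centre, with the same axes as the rack.
- pole: The hook pole (see pole_grip). Origin: the middle of the underside of its wooden bar, 11 mm below pole_grip; axes: x towards the hook, y to the pin's side, z up.
- pin (a point): Middle of the pole's hook pin: at the very end of the rod the pin turns off square to the pole's left (+y), level, 6 mm thick and reaching 37 mm from the pole's centre line. This point is 190 mm ahead (x) and 18 mm left (y) of pole_grip, at the same height. Axes as the pole's.
- dust_nozzle: Bystander: loose black rubber nozzle standing on the bench, 53 mm thick, 134 mm tall. Origin: centre of its underside.
- chuck_key: Bystander: loose steel chuck key, 70 x 68 x 16 mm. Origin: centre of its underside.
- offcut: Bystander: loose beech offcut, 30 x 100 x 22 mm. Origin: centre of its underside.
- hex_keys: Bystander: loose folding hex key set, 26 x 91 x 43 mm. Origin: centre of its underside.
- spring_clamp_a: Bystander: loose black spring clamp, 79 x 147 x 20 mm. Origin: centre of its underside.

How it is judged:
On the way, in this order (a step that is already met when the one before it is completed fails the run):
1. the pole's pin is in the ring eye of the open flap (distance between pin and eye below 0.017 m and value of joint flap above 0.2 rad and angle between the y axis of pin and the y axis of eye, either way round below 0.5 rad), for 0.1 s.
2. the flap is drawn home with the pin still in the eye (value of joint flap below 0.025 rad and distance between pin and eye below 0.022 m), for 0.1 s.
At the end, for the whole second after the job is handed in: The flap is fully shut (within 0.025 rad); the pole lies at rest in both saddles of the rack, upright side up, its centre within 30 mm of the rack's centre and in line with it within 0.15 rad, hook at the same end as before (value of joint flap below 0.025 rad and horizontal distance between pole_grip and rack below 0.03 m and z of pole_grip in the frame of rack between 0.052 and 0.062 m and angle between the x axis of pole_grip and the x axis of rack, either way round below 0.15 rad and angle between pole_grip's own z axis and vertical below 0.15 rad and x of pin in the frame of rack above 0.1 m and linear speed of pole below 0.02 m/s); the robot touches nothing.
It fails at once if the gripper or arm touched the flap (contact force between any of the fingers, the arm and flap above 0.5 N).
It fails at once if the flap was wrenched: over 45 N between pole and flap (contact force between pole and flap above 45 N).
It fails at once if a bystander was shifted more than 30 mm (distance of any of dust_nozzle, chuck_key, offcut, hex_keys, spring_clamp_a from where it was at the start of the episode above 0.03 m).
It also fails if it takes over 58 s, if anything falls off the work surface, if the arm or the gripper's body presses on something with over 40 N, if the wrist force passes 120 N, or if a joint passes its speed limit or range.

## Working session

There is one attempt and no reset: what is moved stays moved. The work goes in short steps, each a Python script; the robot and the scene stay as the last script left them, time stands still between calls to the robot, and variables do not carry over. Pictures are saved under pics/ and viewed, at most 10 in all, crops included, and the job is handed in when it is done.

```bash
mkdir -p pics
python3 - <<'E'
from plant import *
import cv2,numpy as np
for n in ("scene","top"):
    im=get_image(n); cv2.imwrite(f"pics/{n}0.png",im[:,:,::-1])
    c=camera_info(n); print(n,{k:(np.round(v,4).tolist() if k=="T" else v) for k,v in c.items()})
    for t in ("air_filter","flap","eye","rack","pole","pin","dust_nozzle","chuck_key","offcut","hex_keys","spring_clamp_a"):
        try: print(t,[(np.round(d["extent"]).tolist(),round(d["conf"],2)) for d in boxes_of(t,n)[:2]])
        except Exception as e: print(t,e)
print(observe())
E
```

```text
scene {'fx': 425.6687281614114, 'fy': 425.6687281614114, 'cx': 315.78627976059386, 'cy': 200.005861069699, 'k1': -0.020393606071641795, 'T': [[-0.8478, 0.3994, -0.3489, 0.1899], [-0.5302, -0.6534, 0.5403, 0.6648], [-0.0122, 0.643, 0.7657, 0.9563], [0.0, 0.0, 0.0, 1.0]]}
air_filter [([272.0, 145.0, 88.0, 141.0], 0.97)]
flap [([293.0, 146.0, 32.0, 50.0], 0.82)]
eye [([293.0, 143.0, 29.0, 58.0], 0.87)]
rack []
pole [([313.0, 305.0, 126.0, 57.0], 0.61)]
pin [([316.0, 307.0, 130.0, 56.0], 0.83)]
dust_nozzle [([361.0, 168.0, 18.0, 47.0], 0.89), ([292.0, 145.0, 29.0, 55.0], 0.33)]
chuck_key [([293.0, 146.0, 29.0, 58.0], 0.58), ([380.0, 220.0, 11.0, 21.0], 0.55)]
offcut [([315.0, 242.0, 24.0, 36.0], 0.85), ([314.0, 307.0, 125.0, 51.0], 0.34)]
hex_keys [([354.0, 247.0, 31.0, 22.0], 0.68)]
spring_clamp_a [([348.0, 212.0, 30.0, 42.0], 0.94)]
top {'fx': 437.8639579891076, 'fy': 437.8639579891076, 'cx': 317.1613685089044, 'cy': 201.34122404183324, 'k1': 0.009430639322174512, 'T': [[-0.0078, 0.9857, -0.1683, 0.3491], [-1.0, -0.0072, 0.0044, 0.1353], [0.0031, 0.1684, 0.9857, 1.3266], [0.0, 0.0, 0.0
[... 595 characters left out ...]
, 92.0], 0.42)]
{'time_s': 1.2, 'q': array([ 1.00859384e+00,  3.12906159e-01,  1.49770713e+00,  1.82442244e-05,
        1.33103643e+00, -2.23403826e-01]), 'qd': array([-0.00175292,  0.00112601,  0.00029369,  0.00082393, -0.00105636,
        0.00148167]), 'tau': array([ 1.96992165e-03, -4.02109873e+01, -2.52418131e+01,  6.95275725e-02,
        3.20009608e-02, -5.77799551e-05]), 'ee_pos': array([0.17449274, 0.49514919, 0.23871434]), 'orientation': array([-1.91084657e-05,  1.68592443e-01,  9.85685846e-01, -2.29689542e-05]), 'ft_force': array([ 0.70783223, -0.26500442, -0.35160705]), 'wrist_torque': array([-0.02525941, -0.01204249,  0.02367122]), 'grip_force': 0.0, 'opening': 0.9988471185957513}
```

Run:
```python
import cv2
a=cv2.imread("pics/top0.png")[70:340,200:480]; cv2.imwrite("pics/top0c.png",cv2.resize(a,None,fx=2.2,fy=2.2,interpolation=2)[:600])
a=cv2.imread("pics/scene0.png")[60:360,200:440]; cv2.imwrite("pics/scene0c.png",cv2.resize(a,None,fx=2,fy=2,interpolation=2))
```

```text
(no output)
```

View pics/top0c.png

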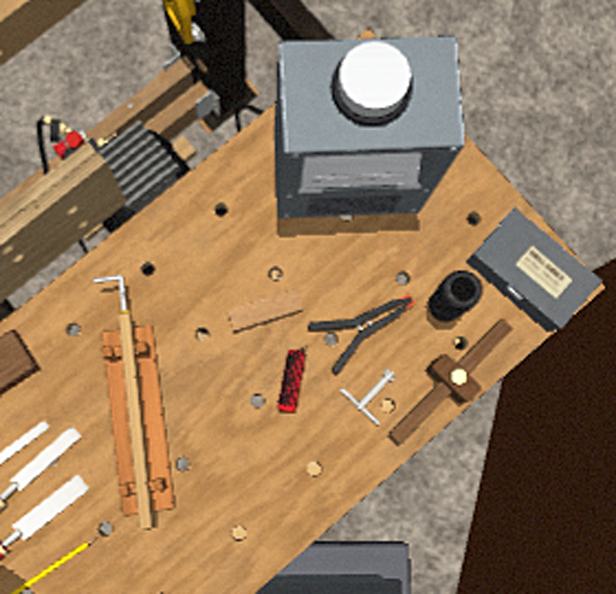

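View pics/scene0c.png

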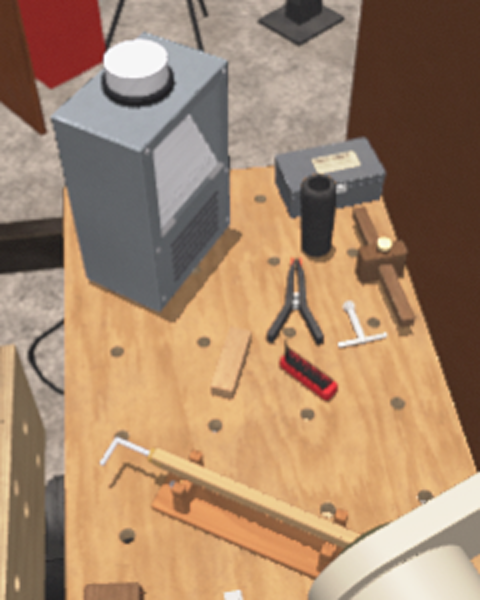

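The top view shows the rack with the pole at lower left. The pole's hook points away from the robot, its tip is near px (244,198) and its pin points left (+y). The filter is at the top, px ~(370,130), facing the robot. The scene view shows the flap leaning inwards and the bystanders to the right of the pole. Next I'll fit rough poses.

```bash
cat > lib.py <<'E'
from plant import *
import cv2,numpy as np
from scipy.optimize import least_squares
from scipy.spatial.transform import Rotation as R
def proj(c,P):
    P=np.atleast_2d(P); T=np.asarray(c["T"]); p=(P-T[:3,3])@T[:3,:3]
    a=p[:,0]/-p[:,2]; b=-p[:,1]/-p[:,2]; k=1+c["k1"]*(a*a+b*b)
    return np.c_[c["fx"]*a*k+c["cx"],c["fy"]*b*k+c["cy"]]
def pose(x,P):  # x: X,Y,yaw -> world pts
    P=np.atleast_2d(P); c,s=np.cos(x[2]),np.sin(x[2])
    return P@np.array([[c,-s,0],[s,c,0],[0,0,1]]).T+[x[0],x[1],0]
def fit(obs,x0):  # obs: list of (cam,pts,pix)
    f=lambda x:np.concatenate([(proj(c,pose(x,P))-np.asarray(q)).ravel() for c,P,q in obs])
    r=least_squares(f,x0,loss="soft_l1"); return r.x,np.round(f(r.x).reshape(-1,2),1)
def quat(yaw): # tool down, tool y (closing) across a bar of this yaw
    Rm=np.array([[np.cos(yaw),np.sin(yaw),0],[np.sin(yaw),-np.cos(yaw),0],[0,0,-1]])
    q=R.from_matrix(Rm).as_quat(); return np.array([q[3],*q[:3]])
E
python3 - <<'E'
from lib import *
ct,cs,cw=(camera_info(n) for n in("top","scene","wrist"))
T=lambda L:np.array(L)/2.2+[200,70]
S=lambda L:np.array(L)/2+[200,60]
c=lambda sx,sy,z:[.065*sx,.1*sy,z]
ft=[c(1,1,.31),c(1,-1,.31),c(-1,1,.31),c(-1,-1,.31)]
fs=[c(1,1,.31),c(-1,1,.31),c(-1,-1,.31),c(1,-1,.31)]
print("filter",fit([(ct,ft,T([(279,40),(458,38),(283,152),(465,148)])),(cs,fs,S([(55,117),(153,152),(229,62),(150,35)]))],[.65,.05,0]))
h=.057
pt=[[-.14,0,.068],[.14,0,.068],[.19,0,h],[.19,.037,h]]
print("pole",fit([(ct,pt,T([(147,527),(125,312),(122,279),(95,280)])),(cs,pt[1:],S([(155,452),(117,440),(102,464)]))],[.3,.3,0.1]))
Tb=np.eye(4);o=observe();q=o["orientation"];Tb[:3,:3]=R.from_quat([*q[1:],q[0]]).as_matrix();Tb[:3,3]=o["ee_pos"]
print(np.round(np.linalg.inv(Tb)@cw["T"],3),cw["fx"],cw["cx"],cw["cy"],cw["k1"])
E
```

```text
filter (array([0.73920276, 0.00293312, 0.02177451]), array([[ 0.2,  1.2],
       [-0. , -0.1],
       [ 0.2,  1.1],
       [ 0.2,  0.6],
       [-1.6, -0.5],
       [-5.6,  0.3],
       [ 1.3, -0.5],
       [-1.5, -1.6]]))
pole (array([0.39501613, 0.28928305, 0.11866132]), array([[ 0. ,  0.8],
       [-0.3,  0.1],
       [-0.2, -1. ],
       [-0.4,  0.1],
       [-0.5, -0.8],
       [ 0.5, -0.4],
       [ 0.1,  0.3]]))
[[-0.001  0.954  0.299  0.077]
 [ 1.     0.     0.001  0.001]
 [ 0.001  0.299 -0.954 -0.145]
 [ 0.     0.     0.     1.   ]] 345.84393347494427 320.5633389275723 198.97674114670716 -0.04647185103291427
```

Run:
```python
from lib import *
def tq(a): # z_tool=(cos a,0,-sin a)
    z=np.array([np.cos(a),0,-np.sin(a)]);x=np.array([np.sin(a),0,np.cos(a)]);y=np.cross(z,x)
    q=R.from_matrix(np.c_[x,y,z]).as_quat();return [q[3],*q[:3]]
done=False
for a in (.26,.35,.45,.15):
    for p in ([.45,.04,.38],[.42,.04,.40],[.40,.04,.36],[.48,.04,.40]):
        if ik(p,tq(a)) is not None:
            try: movep(p,tq(a)); done=True;print(a,p);break
            except Exception as e: print(e)
    if done:break
print(observe()["time_s"],observe()["ee_pos"])
c=camera_info("wrist");np.savez("w1.npz",**c)
im=get_image("wrist");cv2.imwrite("pics/w1.png",im[:,:,::-1])
for t in("flap","eye","air_filter"):print(t,[(np.round(d["extent"]).tolist(),round(d["conf"],2)) for d in boxes_of(t,"wrist")[:2]])
x=[.7392,.0029,.0218]
print(proj(c,pose(x,[[-.065,s*.076,z] for s in(1,-1) for z in(.146,.29)])).round())
```

```text
0.26 [0.45, 0.04, 0.38]
3.1417 [0.45015347 0.04047463 0.38014315]
flap [([347.0, 227.0, 104.0, 88.0], 0.81)]
eye [([349.0, 227.0, 105.0, 83.0], 0.85)]
air_filter [([356.0, 213.0, 167.0, 211.0], 0.86)]
[[294. 278.]
 [289. 188.]
 [404. 276.]
 [420. 186.]]
```

View pics/w1.png

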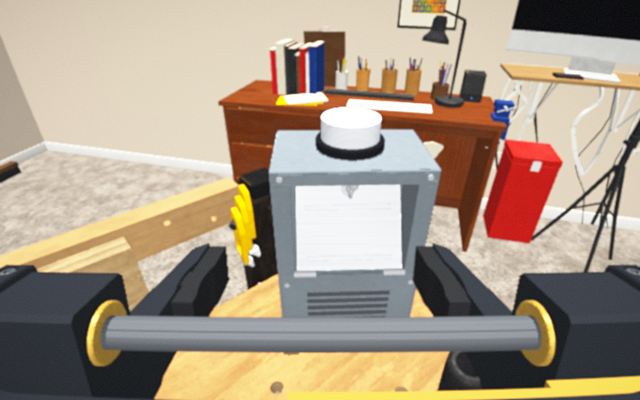

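The wrist view shows the filter face on, with the opening corners near (293,185), (413,184), (297,271) and (401,270). The catch is at (350,190). I'll zoom in to find the eye.

Run:
```python
from lib import *
a=cv2.imread("pics/w1.png")[100:320,255:455]; cv2.imwrite("pics/w1c.png",cv2.resize(a,None,fx=2.7,fy=2.7,interpolation=2))
c=dict(np.load("w1.npz"));x=[.7392,.0029,.0218]
print(proj(c,pose(x,[[-.065,.1,.31],[-.065,-.1,.31],[.065,.1,.31],[.065,-.1,.31]])).round(1))
from lib import R
for th in(.4,.6,.8):
    e=[-.062-.028*np.cos(th)+.115*np.sin(th),0,.15+.115*np.cos(th)+.028*np.sin(th)]
    t=[[-.062+.132*np.sin(th),s*.073,.15+.132*np.cos(th)] for s in(1,-1)]
    print(th,proj(c,pose(x,[e]+t)).round(1).tolist())
```

```text
[[266.7 172.5]
 [443.5 171. ]
 [276.7 129.9]
 [414.8 129.2]]
0.4 [[352.0, 194.1], [294.3, 178.6], [404.8, 177.7]]
0.6 [[350.1, 188.9], [295.3, 178.5], [399.9, 177.6]]
0.8 [[348.3, 187.6], [296.3, 182.0], [395.5, 181.1]]
```

View pics/w1c.png

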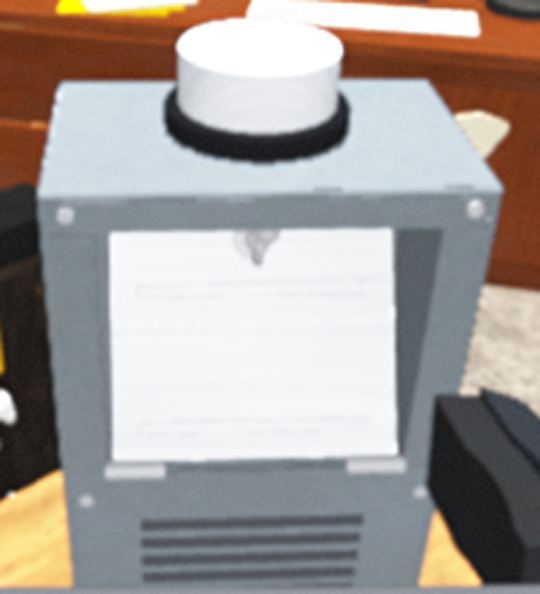

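Run:
```python
from lib import *
c=dict(np.load("w1.npz"));C=lambda L:np.array(L)/2.7+[255,100]
ct,cs=camera_info("top"),camera_info("scene")
T=lambda L:np.array(L)/2.2+[200,70]
k=lambda sx,sy,z:[.065*sx,.1*sy,z]
ft=[k(1,1,.31),k(1,-1,.31),k(-1,1,.31),k(-1,-1,.31)]
x,r=fit([(ct,ft,T([(279,40),(458,38),(283,152),(465,148)])),(c,ft,C([(60,82),(430,80),(40,198),(503,190)])),
 (c,[[-.065,-.076,.29]],C([(442,225)]))],[.73,0,0]);print(x,r.tolist());np.save("filt.npy",x)
def tq(a):
    z=np.array([np.cos(a),0,-np.sin(a)]);X=np.array([np.sin(a),0,np.cos(a)]);y=np.cross(z,X)
    q=R.from_matrix(np.c_[X,y,z]).as_quat();return [q[3],*q[:3]]
done=False
for a in (-.2,-.1,0):
    for p in ([.52,.06,.27],[.50,.06,.29],[.5,.06,.32]):
        if ik(p,tq(a)) is not None:
            try: movep(p,tq(a)); done=True;print(a,p);break
            except Exception as e: print(e)
    if done:break
print(observe()["time_s"],observe()["ee_pos"])
c=camera_info("wrist");np.savez("w2.npz",**c)
im=get_image("wrist")
for t in("flap","eye"):print(t,[(np.round(d["extent"]).tolist(),round(d["conf"],2)) for d in boxes_of(t,"wrist")[:2]])
u=proj(c,pose(x,[[-.02,0,.24]]))[0].round().astype(int);print(u)
u0,v0=max(u[0]-110,0),max(u[1]-100,0);print(u0,v0)
cv2.imwrite("pics/w2.png",cv2.resize(im[v0:v0+200,u0:u0+220,::-1],None,fx=3,fy=3,interpolation=2))
```

```text
[0.74129841 0.00321057 0.01994778] [[0.1, 0.3], [-0.1, -0.8], [0.0, 0.2], [0.0, -0.1], [-0.4, -1.0], [0.1, -0.9], [-3.3, -1.8], [1.3, -0.1], [0.5, 2.2]]
-0.2 [0.52, 0.06, 0.27]
4.5667 [0.52017671 0.06022421 0.27054438]
flap [([371.0, 261.0, 134.0, 116.0], 0.72)]
eye [([373.0, 258.0, 134.0, 111.0], 0.84)]
[375 236]
265 136
```

View pics/w2.png

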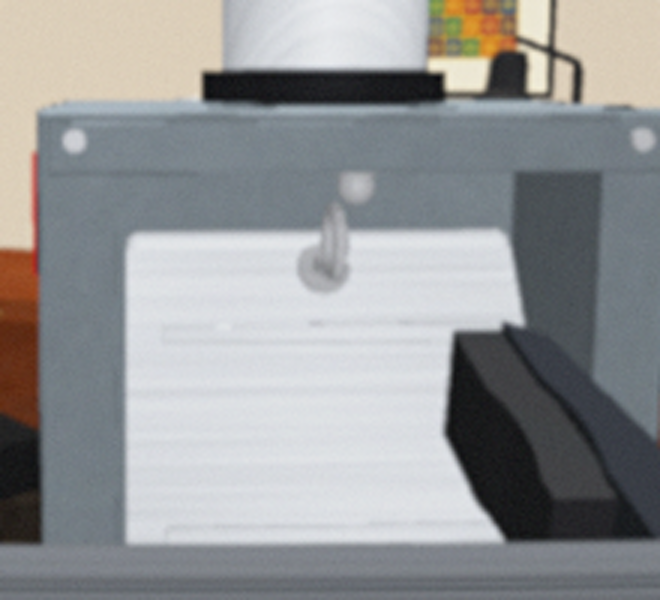

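The wrist camera now shows the flap's top edge (crop (128,232) to (508,230)) and the ring, seen nearly edge on, centred at about (335,240). Next I'll fit the flap angle.

Run:
```python
from lib import *
c=dict(np.load("w2.npz"));C=lambda L:np.array(L)/3+[265,136];x=np.load("filt.npy")
eye=lambda th:[-.062-.028*np.cos(th)+.115*np.sin(th),0,.15+.115*np.cos(th)+.028*np.sin(th)]
top=lambda th:[[-.062+.132*np.sin(th),s*.073,.15+.132*np.cos(th)] for s in(1,-1)]
inv=lambda P:((proj(c,pose(x,P))-[265,136])*3).round(0).tolist()
print(inv([[-.065,.1,.31],[-.065,.076,.29],[-.065,-.076,.29]]))
for th in(.3,.4,.5,.6,.7,.8):print(th,inv([eye(th)]+top(th)))
f=lambda v:np.concatenate([(proj(c,pose(v[:3],top(v[3])+[eye(v[3])]))-C([(128,232),(508,230),(335,240)])).ravel(),(proj(c,pose(v[:3],[[-.065,.1,.31],[-.065,-.076,.29]]))-C([(38,114),(603,172)])).ravel(),(v[:2]-x[:2])/.003,[(v[2]-x[2])/.01]])
r=least_squares(f,[*x,.5]);print(r.x,f(r.x).round(1)); print(pose(r.x,eye(r.x[3])));np.save("fth.npy",r.x)
```

```text
[[30.0, 103.0], [110.0, 170.0], [605.0, 169.0]]
0.3 [[352.0, 235.0], [123.0, 199.0], [543.0, 198.0]]
0.4 [[345.0, 234.0], [124.0, 208.0], [529.0, 207.0]]
0.5 [[339.0, 236.0], [125.0, 219.0], [517.0, 218.0]]
0.6 [[333.0, 241.0], [126.0, 233.0], [506.0, 232.0]]
0.7 [[327.0, 250.0], [126.0, 250.0], [496.0, 248.0]]
0.8 [[322.0, 261.0], [127.0, 268.0], [487.0, 266.0]]
[0.74364816 0.00212515 0.02264957 0.59327636] [ 0.2 -0.2 -0.3  0.   0.  -0.  -1.  -3.6  0.9 -1.3  0.8 -0.4  0.3]
[[0.7227326  0.00165134 0.26100229]]
```

```bash
cat >> lib.py <<'E'
def dq(yaw): return quat(yaw+np.pi)   # camera side towards the robot
POLE=np.array([.3950,.2893,.1187])
def tcp(g): return np.array([g[0],g[1],g[2]-.019])
E
python3 - <<'E'
from lib import *
x,y,w=POLE
movep([x,y,.22],dq(w)); print(observe()["q"].round(2))
c=camera_info("wrist");im=get_image("wrist");cv2.imwrite("pics/w3.png",im[:,:,::-1])
print(proj(c,pose(POLE,[[-.14,0,.068],[0,0,.068],[.14,0,.068]])).round().tolist(),[(np.round(d["extent"]).tolist(),round(d["conf"],2)) for d in boxes_of("pole","wrist")[:2]])
move_l([x,y,.038],rate=.12); close(50); o=observe();print(o["opening"],o["grip_force"],o["ee_pos"],o["ft_force"])
move_l([x,y,.12],rate=.1); o=observe();print(o["time_s"],o["opening"],o["ft_force"],o["wrist_torque"])
h=.139
P=[[-.14,0,h],[.14,0,h],[.19,0,h],[.19,.037,h]]
for n in("top","scene"):
    c=camera_info(n);im=get_image(n)
    u=proj(c,pose(POLE,P));print(n,u.round(1).tolist(),[(np.round(d["extent"]).tolist(),round(d["conf"],2)) for d in boxes_of("pole",n)[:1]])
    m=u[2].astype(int);cv2.imwrite(f"pics/l_{n}.png",im[:,:,::-1])
    if n=="top": A=im[m[1]-30:m[1]+130,m[0]-60:m[0]+60]
    else: B=im[m[1]-60:m[1]+100,m[0]-60:m[0]+60];
    print(m)
cv2.imwrite("pics/l.png",cv2.resize(np.hstack([A,B])[:,:,::-1],None,fx=3.3,fy=3.3,interpolation=2))
E
```

```text
[ 0.39  0.25  1.63  0.    1.26 -1.3 ]
[[320.0, 8.0], [320.0, 182.0], [320.0, 316.0]] [([324.0, 166.0, 19.0, 309.0], 0.98)]
0.17052198371933708 50.000024512410164 [0.3950014  0.28934734 0.03802786] [ 0.15834677  1.40459799 -1.09793765]
11.025 0.1761462907938263 [-0.62819047  0.3386529  -1.32331821] [0.05106812 0.015423   0.01275019]
top [[263.9, 312.4], [253.1, 208.2], [251.2, 190.5], [237.9, 192.1]] [([366.0, 146.0, 52.0, 16.0], 0.66)]
[251 190]
scene [[395.6, 319.9], [274.4, 269.5], [254.8, 261.4], [246.3, 274.5]] [([320.0, 292.0, 151.0, 65.0], 0.6)]
[254 261]
```

View pics/l.png

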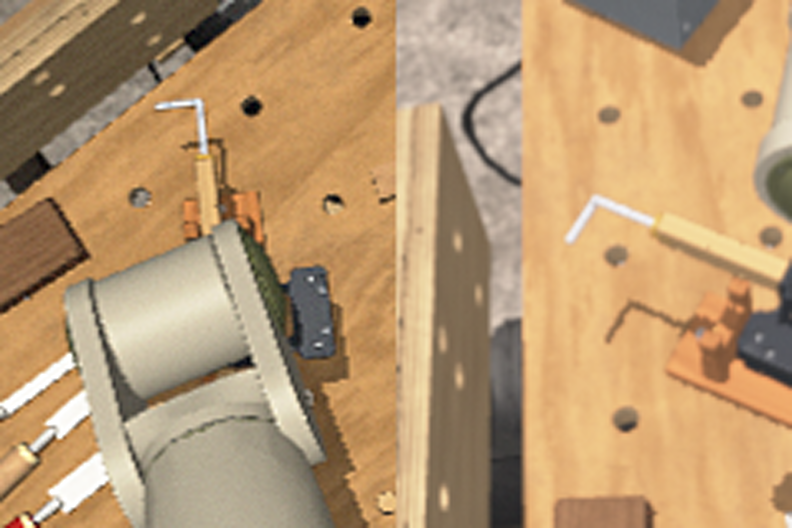

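Pole position matches the prediction within 1 px in both views: the rod corner in the top view is at (251.6,190.6) and in the scene view at (254.9,261). So it hasn't slipped or pitched in the grip. Now the approach, with the pin kept to the right of the ring.

```bash
cat >> lib.py <<'E'
F=np.load("fth.npy")
def eyeP(th): return pose(F,[-.062-.028*np.cos(th)+.115*np.sin(th),0,.15+.115*np.cos(th)+.028*np.sin(th)])[0]
def at(pin,off=(0,0,0)): # TCP for pin mid at pin + off (filter axes), pole along the filter's x
    d=pose([0,0,F[2]],np.array(off)-[.19,.018,0])[0]
    return tcp(np.asarray(pin)+d)
E
python3 - <<'E'
from lib import *
e=eyeP(F[3]);q=dq(F[2]);x,y,w=POLE
move_l([x,y,.24],rate=.15)
movep(at(e,(-.13,-.036,0)),q); o=observe();print(o["time_s"],o["ft_force"],o["q"].round(2))
move_l(at(e,(0,-.036,0)),rate=.08); o=observe();print(o["time_s"],o["ft_force"],o["ee_pos"],at(e,(0,-.036,0)))
pin=e+pose([0,0,F[2]],[0,-.036,0])[0]
c=camera_info("scene");im=get_image("scene")
for p in(e,pin):print(proj(c,[p]).round(1))
m=proj(c,[e])[0].astype(int);print(m)
A=im[m[1]-40:m[1]+40,m[0]-50:m[0]+50]
c=camera_info("top");im=get_image("top");m=proj(c,[e])[0].astype(int);print(m,proj(c,[pin]))
B=im[m[1]-40:m[1]+40,m[0]-50:m[0]+50]
cv2.imwrite("pics/a.png",cv2.resize(np.hstack([A,B])[:,:,::-1],None,fx=4,fy=4,interpolation=2))
E
```

```text
13.4917 [ 0.16261112 -0.2584202  -1.68182975] [-0.43  0.05  1.81  0.    1.28 -2.03]
15.2667 [-0.11481605 -1.02629899 -0.25994768] [ 0.53381353 -0.05663943  0.24210878] [ 0.53400431 -0.05663786  0.24200229]
[[279.6 121.4]]
[[287.4 113.6]]
[279 121]
[367 126] [[381.40502345 126.2581747 ]]
```

View pics/a.png

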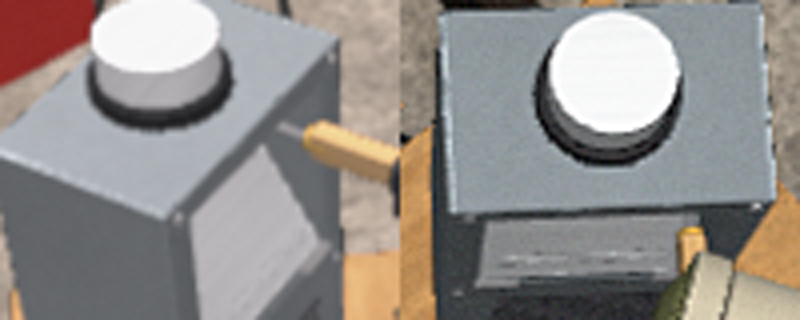

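The eye and pin are hidden under the lintel in both views; the bar end is at the right of the opening with no contact. I'll insert the pin sideways by feel, watching the force.

Run:
```python
from lib import *
e=eyeP(F[3]);f0=observe()["ft_force"]
for s in np.arange(-.030,.0001,.006):
    move_l(at(e,(0,s,0)),rate=.06); sleep(.1); o=observe();d=o["ft_force"]-f0;print(round(s,3),d.round(1))
    if abs(d).max()>5: print("stop");break
print(o["time_s"],o["ee_pos"]-at(e,(0,s,0)))
```

```text
-0.03 [-0.7  0.   0.2]
-0.024 [-0.5  1.1 -0.3]
-0.018 [0.4 0.8 0.1]
-0.012 [-1.2 -0.1 -0.3]
-0.006 [ 0.3  0.3 -0.7]
-0.0 [ 0.1  0.1 -1.6]
17.4667 [-5.83745967e-06  4.44031385e-05  7.37371433e-06]
```

Run:
```python
from lib import *
sleep(.2);f0=observe()["ft_force"];th=F[3];print(f0.round(1))
for off in(-.003,-.006):
    move_l(at(eyeP(th),(off,0,0)),rate=.05)
for th in np.arange(F[3]-.04,.28,-.04):
    move_l(at(eyeP(th),(-.006,0,0)),rate=.05); o=observe();print(round(th,2),(o["ft_force"]-f0).round(1))
    if np.linalg.norm(o["ft_force"]-f0)>15:break
print(o["time_s"])
c=camera_info("top");im=get_image("top");m=proj(c,[eyeP(th)])[0].astype(int)
A=im[m[1]-35:m[1]+55,m[0]-60:m[0]+60]
c=camera_info("scene");im=get_image("scene");m=proj(c,[eyeP(th)])[0].astype(int)
B=im[m[1]-35:m[1]+55,m[0]-50:m[0]+50]
cv2.imwrite("pics/p.png",cv2.resize(np.hstack([A,B])[:,:,::-1],None,fx=3.6,fy=3.6,interpolation=2))
```

```text
[-0.1 -0.2 -1.6]
0.55 [-0.4 -0.  -0.5]
0.51 [1.  0.2 0.2]
0.47 [ 0.4 -0.5  0.7]
0.43 [0.7 1.1 0.1]
0.39 [1.1 0.9 0.3]
0.35 [0.4 0.1 0. ]
0.31 [0.7 0.  0.5]
19.9167
```

View pics/p.png

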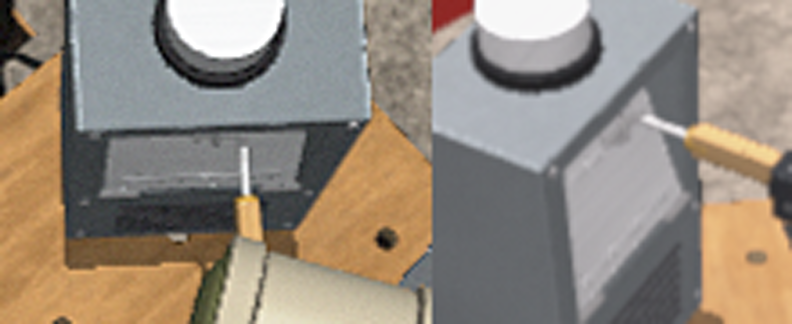

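Run:
```python
from lib import *
c=camera_info("scene");th=.31
m=proj(c,[eyeP(th)])[0].astype(int)
corn=lambda th:pose(F,[[-.062+.132*np.sin(th)*k,s*.073,.15+.132*np.cos(th)*k] for s,k in((1,0.05),(1,1),(-1,1),(-1,.05))])
for t in(.59,.45,.31):
    u=(proj(c,np.vstack([corn(t),eyeP(t)]))-m+[50,35])*3.6+[432,0];print(t,u.round().tolist())
im=get_image("scene");np.save("s.npy",im)
d=trace("flap","scene")
for k in d[:2]: print(k["conf"],np.round(k["extent"]))
for k in d[:1]:
  for t in np.arange(.2,.7,.05):
    z=np.zeros((400,640),np.uint8);cv2.fillPoly(z,[corn(t).__class__ and proj(c,corn(t)).round().astype(int)],1)
    # visible part only: inside opening polygon
    o=np.zeros_like(z);cv2.fillPoly(o,[proj(c,pose(F,[[-.065,a*.076,b] for a,b in((1,.146),(1,.29),(-1,.29),(-1,.146))])).round().astype(int)],1)
    z&=o;r=k["region"];print(round(t,2),round((z&r).sum()/(z|r).sum(),3))
u0,v0=m-[45,30];cv2.imwrite("pics/s.png",cv2.resize(im[v0:v0+75,u0:u0+95,::-1],None,fx=8,fy=8,interpolation=cv2.INTER_CUBIC))
```

```text
0.59 [[572.0, 308.0], [476.0, 166.0], [593.0, 52.0], [678.0, 190.0], [575.0, 120.0]]
0.45 [[573.0, 308.0], [493.0, 164.0], [611.0, 48.0], [679.0, 190.0], [593.0, 122.0]]
0.31 [[574.0, 308.0], [513.0, 165.0], [630.0, 48.0], [680.0, 190.0], [613.0, 127.0]]
0.69 [291. 146.  30.  59.]
0.2 0.864
0.25 0.883
0.3 0.907
0.35 0.906
0.4 0.91
0.45 0.906
0.5 0.867
0.55 0.859
0.6 0.851
0.65 0.84
```

View pics/s.png

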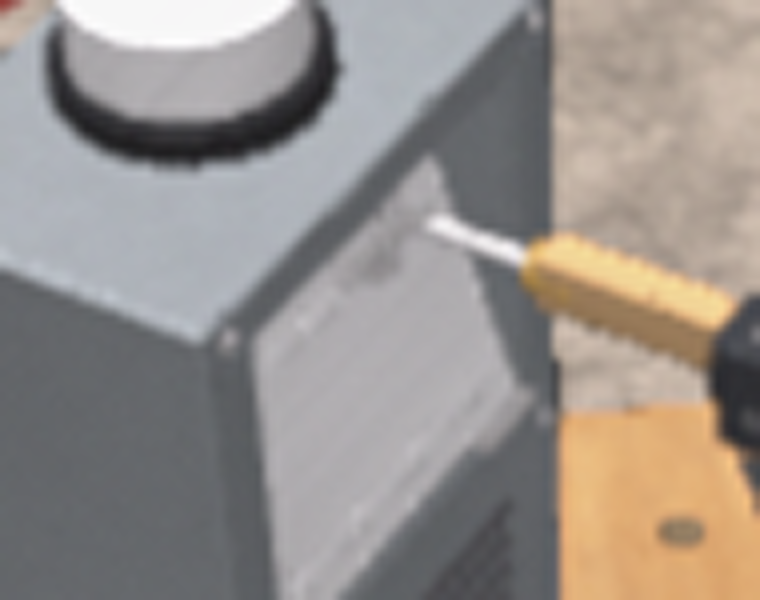

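The flap's right edge, from (520,385) to (435,160) in the crop, fits θ≈0.31 and no longer 0.59. The ring is at about (370,250) on the pin, so the pin is engaged and drawing the flap. Pulling on through the catch.

Run:
```python
from lib import *
f0=np.array([-.1,-.2,-1.6]);th=.31;L=[]
for th in list(np.arange(.27,.13,-.04))+list(np.arange(.13,-.1,-.01)):
    move_l(at(eyeP(max(th,0)),(-.006+.115*min(th,0),0,0)),rate=.04); o=observe();d=o["ft_force"]-f0
    L.append((round(th,2),d.round(1).tolist()))
    if d[0]>20 or np.linalg.norm(d)>25:break
    if th<.0 and max(l[1][0] for l in L)>7 and d[0]>5: break
for l in L:print(*l)
print(o["time_s"],th,o["opening"])
```

```text
0.27 [0.6, -0.2, 0.1]
0.23 [0.7, 0.6, -1.0]
0.19 [1.1, 0.2, -0.4]
0.15 [0.0, -0.2, 0.6]
0.13 [0.5, 0.1, 0.5]
0.12 [2.0, 0.4, 0.3]
0.11 [0.8, 0.9, 0.9]
0.1 [1.9, 0.9, -0.2]
0.09 [2.7, 0.7, 0.2]
0.08 [4.8, 1.1, -0.8]
0.07 [8.1, 1.1, 0.0]
0.06 [11.0, 1.6, 0.1]
0.05 [7.9, 0.9, -0.5]
0.04 [6.5, 0.9, -0.8]
0.03 [4.6, 0.9, 0.6]
0.02 [2.0, -0.5, 0.3]
0.01 [2.2, 1.6, 0.6]
0.0 [0.2, 0.1, 0.1]
-0.01 [1.1, 1.0, -0.4]
-0.02 [5.3, 0.5, -0.0]
25.1917 -0.019999999999999907 0.17021507973844507
```

Run:
```python
from lib import *
f0=np.array([-.1,-.2,-1.6]);e=eyeP(0);off=-.006-.0023
while off>-.0135:
    off-=.0007; move_l(at(e,(off,0,0)),rate=.03); d=observe()["ft_force"]-f0;print(round(off,4),d.round(1))
    if d[0]>17:break
sleep(.25)
mid=off+.009
move_l(at(e,(mid,0,0)),rate=.05);sleep(.1);print(mid,(observe()["ft_force"]-f0).round(1))
for s in(-.012,-.024,-.036,-.046):
    move_l(at(e,(mid,s,0)),rate=.06);d=observe()["ft_force"]-f0;print(s,d.round(1))
    if abs(d).max()>8:break
else:
    move_l(at(e,(-.14,-.046,0)),rate=.15)
print(observe()["time_s"])
im=get_image("scene");cv2.imwrite("pics/sh.png",im[:,:,::-1]);d=trace("flap","scene")
c=camera_info("scene")
for t in(0,.1,.2):
    u=proj(c,pose(F,[[-.062+.132*np.sin(t)*k,s*.073,.15+.132*np.cos(t)*k] for s,k in((1,.05),(1,1),(-1,1),(-1,.05))]));z=np.zeros((400,640),np.uint8);cv2.fillPoly(z,[u.round().astype(int)],1)
    for k in d[:1]:print(t,k["conf"],(z&k["region"]).sum()/(z|k["region"]).sum())
m=proj(c,[e])[0].astype(int);u0,v0=m-[50,45];cv2.imwrite("pics/sh.png",cv2.resize(im[v0:v0+100,u0:u0+110,::-1],None,fx=5,fy=5,interpolation=cv2.INTER_CUBIC))
```

```text
-0.009 [ 8.   1.6 -0.1]
-0.0097 [12.9  2.2 -0.2]
-0.0104 [16.   2.2  0.7]
-0.0111 [20.5  2.6 -0. ]
-0.0020999999999999977 [-0.   0.1 -0. ]
-0.012 [0.2 0.9 0.9]
-0.024 [-0.4 -0.6 -0.1]
-0.036 [ 0.6 -0.1  0.6]
-0.046 [-0.9 -0.1  0.8]
29.3083
0 0.89 0.9215542521994134
0.1 0.89 0.7926593689632968
0.2 0.89 0.6483214089157953
```

View pics/sh.png

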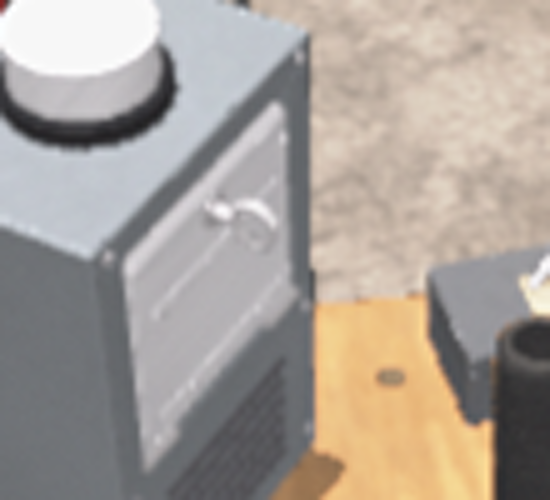

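The flap is flush in the front with the ring standing out at crop (240,215), and the mask matches θ=0. Unhooked; now the pole goes back in its cradles.

Run:
```python
from lib import *
x,y,w=POLE
movep([x,y,.24],dq(w)); move_l([x,y,.07],rate=.12); f0=observe()["ft_force"]
for z in(.05,.044,.041,.039,.038):
    move_l([x,y,z],rate=.06);d=observe()["ft_force"]-f0;print(z,d.round(1))
    if d[2]>6:break
let_go(); sleep(.2); move_l([x,y,.22],rate=.12)
o=observe();print(o["time_s"],o["ee_pos"])
c=camera_info("wrist");get_image("wrist")
d=trace("pole","wrist")[0]
ys,xs=np.nonzero(d["region"]);print(d["conf"],np.round(d["extent"]),[ (r,xs[ys==r].mean().round(1)) for r in(30,100,180,260,300) if (ys==r).any()])
print(proj(c,pose(POLE,[[-.14,0,.068],[0,0,.068],[.14,0,.068]])).round().tolist())
set_joints([1.009,.313,1.498,0,1.331,-.223]);
a=get_image("top");print(observe()["time_s"])
b=cv2.imread("pics/top0.png")[:,:,::-1]
df=np.abs(a.astype(int)-b).max(2)>50
for n,(r0,r1,c0,c1) in dict(rack=(190,320,235,285),bench=(195,270,300,425)).items():
    k,_,s,_=cv2.connectedComponentsWithStats(df[r0:r1,c0:c1].astype(np.uint8));print(n,[(v[:5]+[c0,r0,0,0,0]).tolist() for v in s[1:] if v[4]>5])
for t in("pole","pin","rack","dust_nozzle","chuck_key","offcut","hex_keys","spring_clamp_a"):print(t,[(np.round(d["extent"]).tolist(),round(d["conf"],2)) for d in boxes_of(t,"top")[:1]])
```

```text
0.05 [0.7 0.3 1.4]
0.044 [0.3 0.1 0.8]
0.041 [ 0.4 -0.3  1.1]
0.039 [-0.8  0.9  1.7]
0.038 [-0.8  1.7 -0.2]
36.8417 [0.39479419 0.28919997 0.21944899]
0.96 [323. 166.  22. 310.] [(30, np.float64(320.5)), (100, np.float64(321.0)), (180, np.float64(320.5)), (260, np.float64(320.5)), (300, np.float64(320.5))]
[[320.0, 8.0], [320.0, 182.0], [320.0, 316.0]]
38.15
rack [[254, 196, 6, 15, 25], [260, 219, 3, 7, 15], [261, 229, 3, 7, 11], [261, 237, 4, 9, 15], [263, 248, 3, 7, 14], [264, 259, 3, 6, 14], [265, 264, 3, 11, 15], [266, 276, 3, 7, 12], [266, 289, 3, 5, 7], [269, 294, 2, 3, 6], [267, 298, 2, 6, 7]]
bench []
pole [([258.0, 254.0, 25.0, 116.0], 0.71)]
pin [([260.0, 255.0, 19.0, 115.0], 0.71)]
rack [([264.0, 260.0, 39.0, 86.0], 0.68)]
dust_nozzle [([407.0, 204.0, 21.0, 24.0], 0.89)]
chuck_key [([368.0, 247.0, 27.0, 18.0], 0.52)]
offcut [([324.0, 212.0, 31.0, 18.0], 0.73)]
hex_keys [([335.0, 243.0, 12.0, 31.0], 0.71)]
spring_clamp_a [([364.0, 222.0, 41.0, 34.0], 0.58)]
```

```bash
python3 -c "
from plant import *
print(job_done())"
```

```text
the job is handed in; nothing more can be done
None
```

I drew the flap shut through the catch to its hard stop (peak pull about 20 N), unhooked the pole, laid it back within about 3 mm of where it was and handed the job in at about 38 s; the overhead camera shows no bystander moved, and no verdict came back.

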